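# Lock the fresh filter into the fume extractor

## Robot

A 6-joint arm with a two-finger parallel gripper is mounted at the origin on the work surface. World frame = base frame: x ahead of the robot, y to its left, z up, the work surface at z = 0. Lengths are in m, angles in rad, forces in N, time in s.
With the tool pointing down it reaches from about 0.35 to 0.775 m from the base axis. Payload 5.5 kg.
Tool frame: the origin (TCP) lies midway between the tips of the shut fingers; the grasp point (between the pads) lies grip_point_offset behind it (grip_point_offset is the distance from the TCP to the grasp point, in m); z points along the fingers, y is the direction in which the jaws open and shut (so a half turn about z gives the same grasp; the last joint's range is limited). The gripper opens to 85 mm and grips with 20 to 120 N. Pads are 22 mm wide; open, the fingers measure 114 mm over their backs; the gripper's body (76 mm by 85 mm) begins 54 mm behind the grasp point. The pads swing forward as they close: fully open they stand 13 mm farther back than shut.
Start: joints at [-1.257, 0.313, 0.046, 1.304, 0, 1.431], TCP at [0.252, -0.517, 0.231] pointing down, gripper open.
Joint ranges: [-2.76, 2.76], [-0.86, 1.69], [-1.03, 1.26], [-2.2, 2.34], [-1.47, 1.5], [-3.14, 3.14]. Speed limits (rad/s): [2.57, 2.57, 3.14, 3.14, 3.14, 3.14].

## Interface

Orientations are given as a unit quaternion [w, x, y, z].
In Python, from workcell import * gives the robot as it stands.
- The arm moves only by the tool send_rows, never from a script. Its argument "series" is one flat list of numbers, 7 for each row, row after row: the shift along the tool's x, y, z in cm, then the turn, a rotation vector about the tool's x, y, z in degrees, then the opening, from 0 (shut) to 1 (fully open). A call has 1 to 10 rows; each row is the pose to reach, as a shift and turn from the pose commanded when the call began, along the tool's axes at that moment; what a row does not reach only later rows make up. A row lasts 1/12 s, in which the tool goes at most 41.7 mm and 7.16 degrees, less where a joint would pass 70% of its speed; a pose out of reach is approached as far as the arm can. A call with a gripper value outside its range is refused whole. The fingers move at their own pace and stop on an object; "newtons" is the grip in N (left out, the last holds). Time passes only in rows, so rows that repeat a pose let the fingers close. It gives the time, the measured TCP pose, the force and the opening at its end, in the units of the state.
- get_state(): the state, without advancing time (a new reading comes with each control period).
- read_camera(name): name is "side" or "top" or "wrist"; returns the picture (384x512x3 uint8, blue, green, red); there is no depth.
- camera_info(name): a dict with "K" (3x3 intrinsics, pixels), "xyz" and "attitude" of the camera in the world. Camera axes: x right, y down, z forward; pixel columns grow to the right and rows downward; lengths in m; the calibration is good to about 2 mm. The wrist camera is an equidistant fisheye: a pixel r from the principal point sees the ray r / f radians off the axis. A picture is of the moment at which its call begins: read the wrist's pose just before it. camera_info takes no time and is no camera call; for the wrist camera it gives the pose at the moment of the call.
- hand_in(): hands the job in, once; it reports no verdict.
Trained networks look in the newest picture that a camera, given by its name, has taken for a name from the list of things; names that differ only in an ending like _2 or _b are one class to them, and where a whole thing is asked for, a point or a joint stands for the part that bears it (a point fixed in the world has none). Each returns a list of dicts, best first, with "p" (0 to 1); they miss things now and then, are a little off and sometimes report something else, mostly with a low value. They report only what shows in the picture. A call takes as long as a camera call. They do not tell look-alikes from the thing itself.
- silhouettes(camera, label): "pixels" (384x512 bool, what is visible of it) and "box" ([left, top, width, height] in pixels, round what is visible of it).
The state is a dict: "clock": time; "joint_pos": joint angles; "qvel": joint speeds; "tau": joint torques, N m; "tcp_pos": TCP position; "orientation": TCP orientation; "wrist_force": force on the tool from outside, world axes, zero at the start; "ft_torque": the same for the moment, N m; "finger_gap": finger opening in m.
Only numpy, scipy, OpenCV 4.12 (cv2) and the standard library are available. Lean on these libraries where they do the work, as an engineer would, in place of code of your own. Each camera call takes 0.05 s, during which the arm holds its last target. There are 200 camera calls.

## Task

Fit the fresh white filter into the round socket on top of the fume extractor: set its two lugs into the two notches, push it down against the spring, turn it a quarter turn clockwise as seen from above and let go, so that it springs up into its lock and stays there upright. Leave the dirty brown filter standing where it is.

Things in the scene. Friction and masses are not known exactly. Their poses are not given: they have to be found in the camera images.
- fresh_filter: Fresh filter, loose, upright: white round body 50 mm diameter, 46 high, foot tapering to 36. Blue grip bar on top, 44 long (x), 14 thick (y), 46 to 84 mm above the underside. Two steel lugs under the bar's ends, along +x and -x: 10 wide, 84 over the tips, 10 to 18 mm above the underside. 0.1 to 0.2 kg. Origin: centre of the underside, z up. A half turn about z makes no difference.
- used_filter: Dirty filter, not to be used: same shape, size and blue bar as the fresh one but with a dark brown body. Loose, upright on the bench. Origin: centre of the underside, x along the bar.
- socket (a point): Socket on the blue fixed extractor (210 x 190, 82 mm high): centre of its aluminium collar's top, 100 mm above the bench, collar 122 across, bore 64. x runs through the two notches (red dots; open 30 degrees either side of x, 104 mm across), y through the locked places (green dots), z up. Clockwise from above, a pushed-in filter turns to a stop at 100 degrees; from 75 on it locks on release.
- plate (a joint): Travel of the sprung plate in the socket, m, down positive; 5 N at 0, 14 N at 0.020 (hard stop). A filter set in the notches rests on it, underside 16 mm below the collar's top. Push that to between 28 and 36 mm (travel 0.012 to 0.020) to turn it. Let go after 75 to 100 degrees it rises into the lock: underside 22 mm below, travel 0.006. Turned less it stays at 27 mm, not locked.
Not all that is in view belongs to the job. Leave any orange look-alike of the fresh_filter alone.

How it is judged:
By the outcome, as a careful person would: the job done as asked, in the order asked, and still so for the second after the job is handed in, with the robot touching nothing.
It also fails if it takes over 45 s, if anything falls off the work surface, if the arm or the gripper's body presses on something with over 40 N, if the wrist force passes 120 N, or if a joint passes its speed limit or range.

## Working session

There is one attempt and no reset: what is moved stays moved. The work goes in short steps, Python scripts to look and compute and a tool call to move; the robot and the scene stay as the last step left them, time stands still between calls to the robot, and variables do not carry over. Pictures are saved under pics/ and viewed, about 8 in all and at most 12, crops included, and the job is handed in when it is done.

Besides the shell and the picture viewer there is one more tool, called as name(argument=value, ...) on one line, values as JSON. send_rows: Moves the arm, as the interface text tells. Its arguments: {"type":"object","properties":{"series":{"type":"array"},"newtons":{"type":"number"}},"required":["series"]}

```bash
mkdir -p pics; ls; python3 - <<'E'
from workcell import *
import cv2,numpy as np
s=get_state();print(s)
ims=[]
for c in ["top","side"]:
    im=read_camera(c);cv2.imwrite(f"pics/{c}0.png",im);ims.append(im)
    i=camera_info(c);print(c,i)
    for l in ["fresh_filter","used_filter"]:
        try:
            for d in silhouettes(c,l): print(c,l,round(d["p"],2),d["box"])
        except Exception as e: print(e)
print(camera_info("wrist"))
cv2.imwrite("pics/a.png",cv2.resize(np.vstack(ims),(600,900))[:, :] if 0 else ims[0])
E
```

```text
pics
{'clock': 0.0, 'joint_pos': array([-1.25656815e+00,  3.14000964e-01,  4.49796206e-02,  1.30358708e+00,
        1.41996863e-05,  1.43124654e+00]), 'qvel': array([-0.00021359,  0.00082421,  0.0007682 , -0.00050406,  0.00012248,
        0.00089303]), 'tau': array([-4.14792203e-04, -4.80628788e+01,  2.98531884e+01,  1.93266990e-02,
       -3.57485497e-06, -6.14897520e-07]), 'tcp_pos': array([ 0.25192317, -0.51631368,  0.2304088 ]), 'orientation': array([-9.03213775e-04,  9.74370526e-01,  2.24947234e-01, -7.19601594e-05]), 'wrist_force': array([-0.79155804, -0.38546615, -0.12056609]), 'ft_torque': array([ 0.03373796, -0.02773377, -0.03755729]), 'finger_gap': 0.085471834341315}
top {'K': array([[460.39104468,   0.        , 255.19861512],
       [  0.        , 460.39104468, 194.62424418],
       [  0.        ,   0.        ,   1.        ]]), 'xyz': array([0.42733855, 0.00550007, 0.94304063]), 'attitude': array([ 0.06128942, -0.6989751 ,  0.71157291, -0.03662528])}
top fresh_filter 0.83 [142.6, 244.5, 39.5, 32.1]
top fresh_filter 0.76 [206.0, 227.8, 27.2, 34.0]
top fresh_filter 0.47 [343
[... 151 characters left out ...]
,   0.        , 254.96753773],
       [  0.        , 445.20916734, 195.09495482],
       [  0.        ,   0.        ,   1.        ]]), 'xyz': array([ 0.50851118, -0.51188439,  0.75232871]), 'attitude': array([-0.32941394,  0.9437451 , -0.02797385,  0.00700738])}
side fresh_filter 0.78 [198.4, 155.8, 34.8, 40.5]
side fresh_filter 0.56 [191.9, 118.3, 23.4, 39.5]
side used_filter 0.81 [269.1, 116.8, 35.1, 28.3]
{'K': array([[297.31863964,   0.        , 255.68606033],
       [  0.        , 297.31863964, 198.09956443],
       [  0.        ,   0.        ,   1.        ]]), 'xyz': array([ 0.31098932, -0.48645073,  0.37412886]), 'attitude': array([ 0.1128169 ,  0.84067848, -0.52489054, -0.07086578])}
```

```bash
python3 - <<'E'
import cv2
im=cv2.imread("pics/top0.png");cv2.imwrite("pics/top0b.png",cv2.resize(im,(800,600),interpolation=cv2.INTER_CUBIC))
im=cv2.imread("pics/side0.png");cv2.imwrite("pics/side0b.png",cv2.resize(im,(800,600),interpolation=cv2.INTER_CUBIC))
E
```

```text
(no output)
```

View pics/top0b.png

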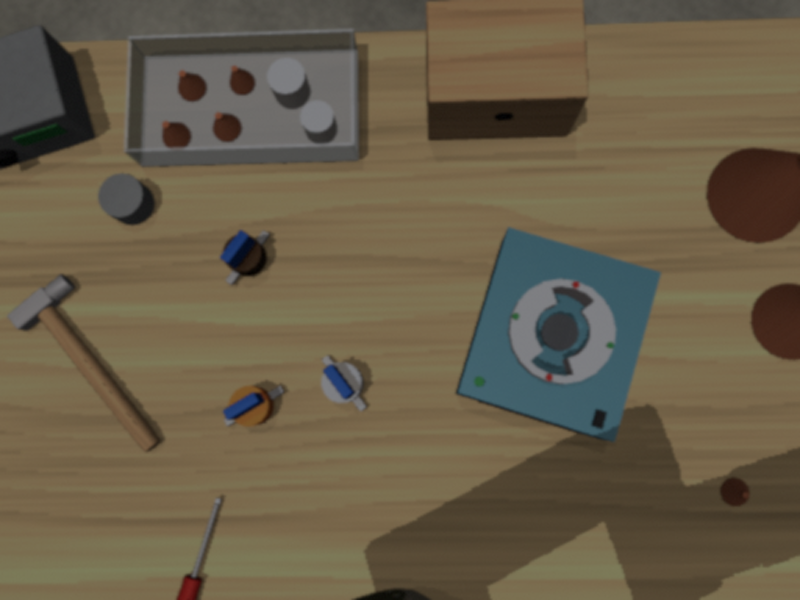

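View pics/side0b.png

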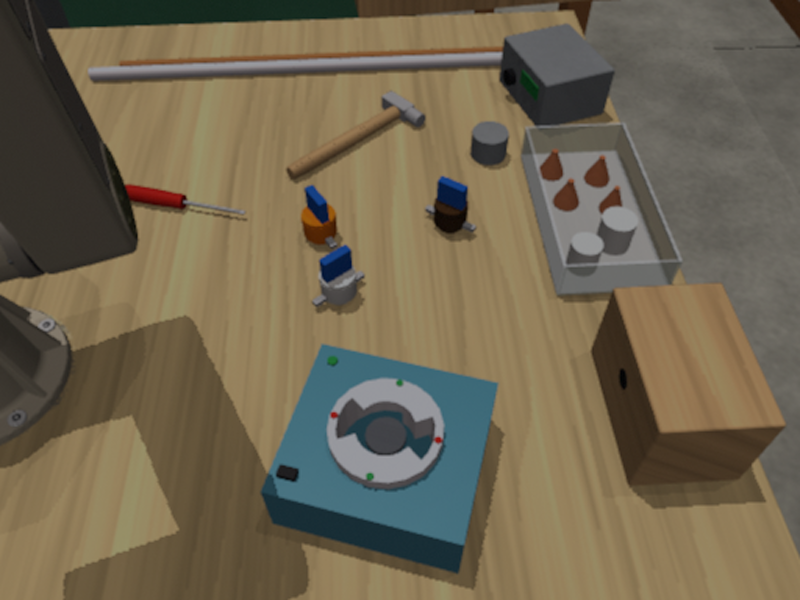

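The candidates in the top picture (800x600 view) are white at (342,382), orange at (250,405) and dark brown at (243,253). The white-bodied one fits fresh_filter; orange is the look-alike and brown is the used one. The socket is at (562,331), with red dots at (576,285) and (549,378) and green dots at (515,316) and (610,345). Next I'll measure and make the confirming crop.

```bash
cat > h.py <<'E'
from workcell import *
import cv2,numpy as np
from scipy.optimize import minimize
from scipy.spatial.transform import Rotation as R
def q2R(q): return R.from_quat([q[1],q[2],q[3],q[0]]).as_matrix()
def project(ci,P,fish):
    p=(np.atleast_2d(P)-ci["xyz"])@q2R(ci["attitude"]); K=ci["K"]
    if fish:
        r=np.hypot(p[:,0],p[:,1])+1e-12; s=np.arctan2(r,p[:,2])/r
    else: s=1/p[:,2]
    return np.c_[K[0,0]*p[:,0]*s+K[0,2],K[1,1]*p[:,1]*s+K[1,2]]
def onplane(ci,uv,z,fish):
    K=ci["K"];a=(np.atleast_2d(uv)-K[:2,2])/K[0,0]
    if fish:
        r=np.hypot(a[:,0],a[:,1])+1e-12; d=np.c_[a*(np.sin(r)/r)[:,None],np.cos(r)]
    else: d=np.c_[a,np.ones(len(a))]
    d=d@q2R(ci["attitude"]).T
    return ci["xyz"]+d*((z-ci["xyz"][2])/d[:,2])[:,None]
def masks(im):
    h=cv2.cvtColor(im,cv2.COLOR_BGR2HSV).astype(int);H,S,V=h[...,0],h[...,1],h[...,2]
    return dict(bar=(H>104)&(H<128)&(S>150)&(V>35),red=((H<8)|(H>172))&(S>150)&(V>90),green=(H>45)&(H<80)&(S>110)&(V>35))
def blobs(m,box,amin=2):
    n,l,st,c=cv2.connectedComponentsWithStats(m.astype(np.uint8))
    return [(l==i,c[i],st[i,4]) for i in range(1,n) if st[i,4]>=amin and box[0]<c[i][0]<box[2] and box[1]<c[i][1]<box[3]]
BX=np.array([[a,b,c] for a in(-.022,.022) for b in(-.007,.007) for c in(.046,.084)])
def fitbar(views,x0,z=0.):
    """views: (info,mask,fish); x0=[x,y,yaw]"""
    def f(x):
        c,s=np.cos(x[2]),np.sin(x[2]); P=BX@np.array([[c,s,0],[-s,c,0],[0,0,1]])+[x[0],x[1],z]
        t=0
        for ci,m,fi in views:
            p=cv2.convexHull(np.round(((project(ci,P,fi)+.5)*4-.5)*16).astype(np.int32))
            M=cv2.resize(m.astype(np.uint8),None,fx=4,fy=4,interpolation=cv2.INTER_NEAREST);D=np.zeros_like(M)
            cv2.fillConvexPoly(D,p,1,cv2.LINE_8,4)
            t+=1-(M&D).sum()/max((M|D).sum(),1)
        return t/len(views)
    best=None
    for dy in (-.3,0,.3):
        X=np.array([x0[0],x0[1],x0[2]+dy])
        r=minimize(f,X,method="Nelder-Mead",options=dict(initial_simplex=np.vstack([X,X+[.01,0,0],X+[0,.01,0],X+[0,0,.2]]),xatol=1e-4,fatol=1e-4,maxfev=150))
        if best is None or r.fun<best.fun: best=r
    return best.x,1-best.fun
E
python3 - <<'E'
from h import *
C={c:(camera_info(c),cv2.imread(f"pics/{c}0.png")) for c in("top","side")}
S=512/800
boxf=dict(top=[310*S,350*S,375*S,415*S],side=[305*S,240*S,365*S,310*S]); boxs=dict(top=[495*S,270*S,630*S,390*S],side=[320*S,370*S,450*S,490*S])
V=[]
for c in C:
    ci,im=C[c];m=masks(im)
    b=max(blobs(m["bar"],boxf[c]),key=lambda b:b[2]);print(c,"bar",b[1],b[2],onplane(ci,b[1],.07,0))
    V.append((ci,b[0],False))
    P=[]
    for k in("red","green"):
        for q in blobs(m[k],boxs[c]): p=onplane(ci,q[1],.1,0)[0];P.append(p);print(c,k,q[1].round(1),q[2],p.round(4))
    print("centre",np.mean(P,0))
x0=onplane(V[0][0],np.argwhere(V[0][1]).mean(0)[::-1],.07,0)[0]
d=onplane(V[0][0],np.array([[330,360],[362,406]])*S,.014,0);y=np.arctan2(*(d[1]-d[0])[1::-1]);print("lug yaw",np.degrees(y))
for vv in([V[0]],[V[1]],V): print(*fitbar(vv,[x0[0],x0[1],y]))
im=C["top"][1][130:280,130:260];cv2.imwrite("pics/crop.png",cv2.resize(im,None,fx=4,fy=4,interpolation=cv2.INTER_CUBIC))
E
```

```text
top bar [216.54225352 243.85915493] 142 [[0.45681494 0.10977054 0.07      ]]
top red [368.  181.8] 4 [ 0.5649 -0.174   0.1   ]
top red [350.8 241. ] 4 [ 0.4569 -0.1377  0.1   ]
top green [329.5 202. ] 2 [ 0.5288 -0.1021  0.1   ]
top green [390.5 220.5] 4 [ 0.4928 -0.2111  0.1   ]
centre [ 0.51085621 -0.15623346  0.1       ]
side bar [214.48287671 168.2260274 ] 292 [[0.45701179 0.10531271 0.07      ]]
side red [213.4 265.1] 11 [ 0.4572 -0.1384  0.1   ]
side red [280. 281.] 9 [ 0.5652 -0.1743  0.1   ]
side green [255.1 244.1] 8 [ 0.529  -0.1017  0.1   ]
side green [236.3 304.5] 14 [ 0.4931 -0.2108  0.1   ]
centre [ 0.51112667 -0.15634006  0.1       ]
lug yaw -145.45079252851684
[ 0.45747467  0.11012809 -2.38500663] 0.6445012787723785
[ 0.4573775   0.11048954 -2.3031424 ] 0.7994496044031648
[ 0.45761465  0.11056529 -2.35481408] 0.7171682013468537
```

View pics/crop.png

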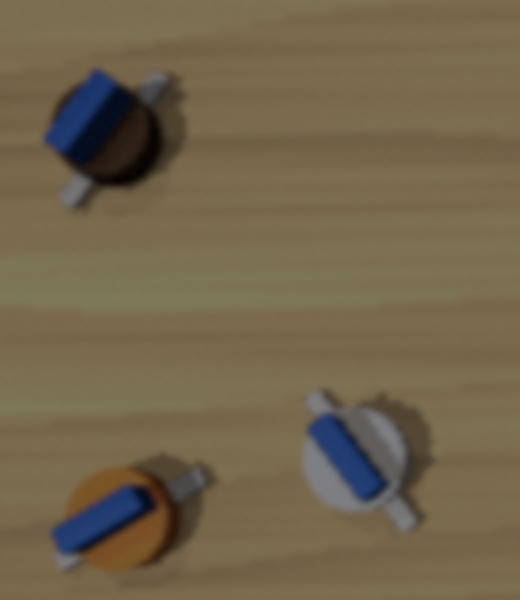

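Picture 3 confirms it: the white body is at (355,460) with free space all round, the orange look-alike at (115,515), the brown one at (105,130). So the white one is the target, at about (0.4575, 0.1105) with its bar yaw near 45°. Socket: (0.511, -0.156), x axis -18.4°.

```bash
cat >> h.py <<'E'
def goto(p,yaw):
    """shift cm (tool axes) and turn deg to TCP at p, pointing down, tool x at world yaw (deg)"""
    s=get_state();Rt=q2R(s["orientation"]);y=np.radians(yaw)
    Rg=np.array([[np.cos(y),np.sin(y),0],[np.sin(y),-np.cos(y),0],[0,0,-1]])
    print("t",round(s["clock"],2),"shift",(Rt.T@(np.array(p)-s["tcp_pos"])*100).round(2),"turn",np.degrees(R.from_matrix(Rt.T@Rg).as_rotvec()).round(2),
     "tcp",s["tcp_pos"].round(4),"yaw",np.degrees(np.arctan2(Rt[1,0],Rt[0,0])).round(2),"F",s["wrist_force"].round(1),"gap",round(s["finger_gap"],4),"j",s["joint_pos"].round(2))
E
python3 - <<'E'
from h import *
import workcell
print([ (k,getattr(workcell,k)) for k in dir(workcell) if 'grip' in k.lower()])
goto([.4575,.1105,.2],45)
E
```

```text
[('grip_point_offset', 0.0187)]
t 0.3 shift [ 45.96 -47.36   3.13] turn [-3.0e-02 -1.0e-02 -1.9e+01] tcp [ 0.252  -0.5167  0.231 ] yaw 26.0 F [-0.2  0.3 -0.2] gap 0.0853 j [-1.26  0.31  0.05  1.3   0.    1.43]
```

send_rows(series=[46,-47.4,3.1,0,0,-19,1,46,-47.4,3.1,0,0,-19,1,46,-47.4,3.1,0,0,-19,1,46,-47.4,3.1,0,0,-19,1,46,-47.4,3.1,0,0,-19,1,46,-47.4,3.1,0,0,-19,1,46,-47.4,3.1,0,0,-19,1,46,-47.4,3.1,0,0,-19,1,46,-47.4,3.1,0,0,-19,1,46,-47.4,3.1,0,0,-19,1])

```text
clock: 1.13
tcp_pos: [0.3818, -0.1195, 0.212]
orientation: [0.0, 0.924, 0.382, 0.0]
wrist_force: [0.4, 0.2, -0.3]
finger_gap: 0.0856
```

```bash
python3 - <<'E'
from h import *
goto([.4575,.1105,.2],45)
E
```

```text
t 1.13 shift [ 21.61 -10.92   1.19] turn [ 0.06 -0.02 -0.03] tcp [ 0.3818 -0.1195  0.212 ] yaw 44.97 F [ 0.4  0.2 -0.3] gap 0.0856 j [-0.5  -0.02 -0.4   1.19  0.    1.85]
```

send_rows(series=[20,-10.2,1.2,0,0,0,1,20,-10.2,1.2,0,0,0,1,20,-10.2,1.2,0,0,0,1,20,-10.2,1.2,0,0,0,1,20,-10.2,1.2,0,0,0,1,20,-10.2,1.2,0,0,0,1,20,-10.2,1.2,0,0,0,1,20,-10.2,1.2,0,0,0,1,20,-10.2,1.2,0,0,0,1])

```text
clock: 1.88
tcp_pos: [0.4506, 0.0917, 0.1996]
orientation: [0.0, 0.924, 0.383, -0.0]
wrist_force: [0.5, 0.5, 0.1]
finger_gap: 0.0856
```

```bash
python3 - <<'E'
from h import *
goto([.4575,.1105,.2],45)
ci=camera_info("wrist");im=read_camera("wrist")
print(project(ci,[[.4575,.1105,.065],[.511,-.156,.1]],1))
S=silhouettes("wrist","fresh_filter")
for s in S: print(s["p"],s["box"])
np.save("w1.npy",dict(ci=ci),allow_pickle=True)
cv2.imwrite("pics/w1.png",im)
m=masks(im)["bar"]
uv=project(ci,[[.4575,.1105,.065]],1)[0]
for b in blobs(m,[0,0,512,384],40): print(b[1].round(1),b[2])
b=min(blobs(m,[0,0,512,384],40),key=lambda b:np.hypot(*(b[1]-uv)))
x,q=fitbar([(ci,b[0],True)],[.4575,.1105,np.radians(45)]);print(x,np.degrees(x[2]),q)
cv2.imwrite("pics/w1b.png",cv2.resize(im,(800,600)))
E
```

```text
t 1.88 shift [ 1.82 -0.84 -0.04] turn [-0.    0.05 -0.  ] tcp [0.4506 0.0917 0.1996] yaw 45.0 F [0.5 0.5 0.1] gap 0.0856 j [ 0.03  0.1  -0.3   1.17 -0.    2.38]
[[248.44176945 170.00222553]
 [441.76978834 306.74324017]]
0.79 [221.8, 122.8, 52.1, 80.3]
0.78 [115.7, 88.2, 81.1, 45.8]
[141.  107.9] 630
[247.9 171.5] 615
[0.45712749 0.11119298 0.63241964] 36.23497603697481 0.7289428846581228
```

View pics/w1b.png

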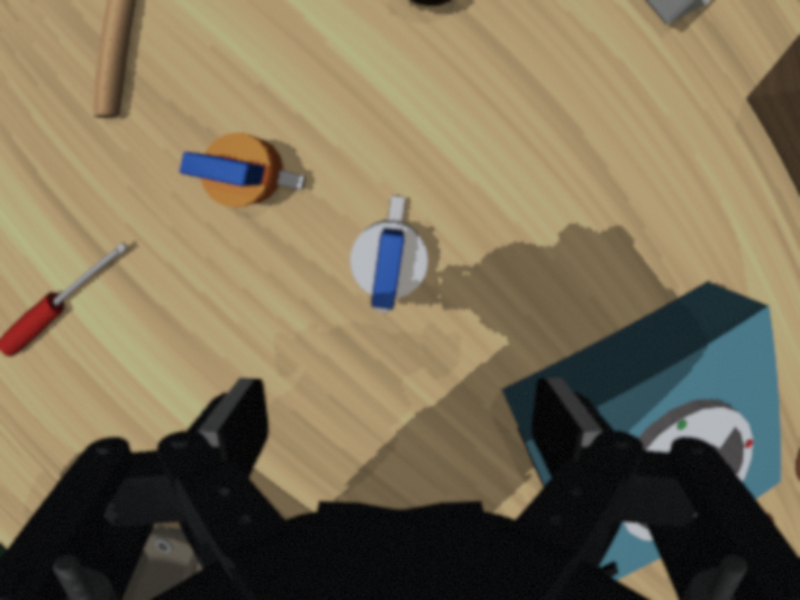

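Picture 4 shows the white filter at (390,262), its lug at (398,208), and the orange one clear at (238,170). I'll refit with a looser mask, then approach.

```bash
sed -i 's/(H>104)&(H<128)&(S>150)&(V>35)/(H>104)\&(H<130)\&(S>140)\&(V>15)/' h.py; python3 - <<'E'
from h import *
ci=np.load("w1.npy",allow_pickle=True).item()["ci"];im=cv2.imread("pics/w1.png")
b=min(blobs(masks(im)["bar"],[0,0,512,384],40),key=lambda b:np.hypot(*(b[1]-[248,171])));print(b[2])
x,q=fitbar([(ci,b[0],True)],[.457,.111,np.radians(36)]);print(x,np.degrees(x[2]),q)
goto([x[0],x[1],.2],np.degrees(x[2]))
E
```

```text
632
[0.45754616 0.11122261 0.58101444] 33.28967551118997 0.7502596824454667
t 1.98 shift [ 1.91 -0.94 -0.02] turn [1.000e-02 2.000e-02 1.161e+01] tcp [0.4507 0.0911 0.1998] yaw 44.9 F [0.4 0.1 0. ] gap 0.0853 j [ 0.02  0.1  -0.3   1.17 -0.    2.38]
```

send_rows(series=[1.9,-0.9,3,0,0,5,1,1.9,-0.9,5.5,0,0,10.5,1,1.9,-0.9,5.5,0,0,10.5,1,1.9,-0.9,5.5,0,0,10.5,1,1.9,-0.9,5.5,0,0,10.5,1])

```text
clock: 2.4
tcp_pos: [0.4583, 0.1111, 0.1458]
orientation: [0.0, 0.955, 0.297, 0.0]
wrist_force: [0.1, -0.5, 0.1]
finger_gap: 0.0856
```

```bash
python3 - <<'E'
from h import *
ci=camera_info("wrist");im=read_camera("wrist")
uv=project(ci,[[.4575,.111,.065]],1)[0]
b=min(blobs(masks(im)["bar"],[0,0,512,384],40),key=lambda b:np.hypot(*(b[1]-uv)));print(b[1:],uv)
x,q=fitbar([(ci,b[0],True)],[.457,.111,np.radians(36)]);print(x,np.degrees(x[2]),q)
goto([x[0],x[1],.055],np.degrees(x[2]))
c,s=np.cos(x[2]),np.sin(x[2]);P=BX@np.array([[c,s,0],[-s,c,0],[0,0,1]])+[x[0],x[1],0]
v=cv2.resize(im,None,fx=3,fy=3);p=cv2.convexHull((project(ci,P,1)*3+1).astype(np.int32));cv2.polylines(v,[p],True,(0,255,255),1)
cs,_=cv2.findContours(cv2.resize(b[0].astype(np.uint8),None,fx=3,fy=3),cv2.RETR_EXTERNAL,cv2.CHAIN_APPROX_NONE);cv2.drawContours(v,cs,-1,(0,0,255),1)
u=(uv*3).astype(int);cv2.imwrite("pics/w2.png",v[max(u[1]-250,0):u[1]+300,max(u[0]-400,0):u[0]+400])
E
```

```text
(array([256.88822948, 208.12759644]), np.int32(1011)) [256.95873099 205.37540261]
[0.45740895 0.11046775 0.61565213] 35.274268413157415 0.77627411459833
t 2.45 shift [-0.18 -0.03  9.13] turn [ 0.07 -0.09 -0.75] tcp [0.4589 0.1113 0.1463] yaw 34.52 F [0.2 0.5 0.4] gap 0.0853 j [ 0.07  0.16 -0.37  1.04 -0.    2.61]
```

View pics/w2.png

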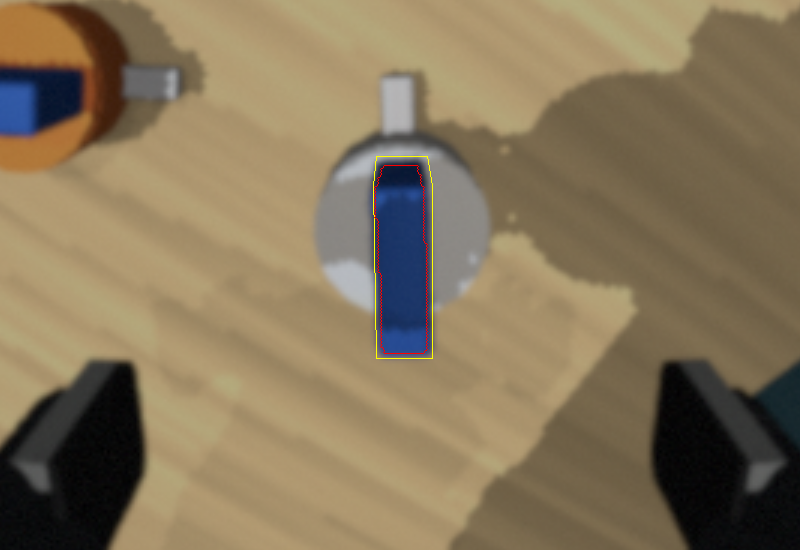

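Picture 5 shows the bar outline matched around (403,257), centred between the fingers. Now I'll go down and grip.

send_rows(series=[-0.15,0,4,0,0,-0.7,1,-0.15,0,7,0,0,-0.7,1,-0.15,0,9.1,0,0,-0.7,1,-0.15,0,9.1,0,0,-0.7,1,-0.15,0,9.1,0,0,-0.7,1,-0.15,0,9.1,0,0,-0.7,0,-0.15,0,9.1,0,0,-0.7,0,-0.15,0,9.1,0,0,-0.7,0,-0.15,0,9.1,0,0,-0.7,0,-0.15,0,9.1,0,0,-0.7,0], newtons=60)

```text
clock: 3.28
tcp_pos: [0.4575, 0.1112, 0.0546]
orientation: [0.0, 0.953, 0.302, 0.001]
wrist_force: [0.2, -0.2, -0.1]
finger_gap: 0.0256
```

send_rows(series=[0,0,0,0,0,0,0,0,0,0,0,0,0,0,0,0,0,0,0,0,0,0,0,0,0,0,0,0])

```text
clock: 3.62
tcp_pos: [0.4572, 0.1112, 0.0542]
orientation: [0.0, 0.953, 0.302, 0.0]
wrist_force: [-0.6, 0.1, 5.0]
finger_gap: 0.0128
```

send_rows(series=[0,0,-4,0,0,0,0,0,0,-8,0,0,0,0,0,0,-12,0,0,-7,0,0,0,-15,0,0,-14,0,0,0,-15,0,0,-21,0,0,0,-15,0,0,-28,0,0,0,-15,0,0,-35,0,0,0,-15,0,0,-42,0,0,0,-15,0,0,-46,0,0,0,-15,0,0,-46,0])

```text
clock: 4.45
tcp_pos: [0.4563, 0.1111, 0.2031]
orientation: [-0.0, 0.759, 0.651, -0.001]
wrist_force: [0.0, 0.2, -0.8]
finger_gap: 0.0128
```

```bash
python3 - <<'E'
from h import *
goto([.511,-.1563,.205],161.6)
goto([.475,-.03,.205],130)
E
```

```text
t 4.45 shift [-25.61   9.46  -0.2 ] turn [-8.00e-02 -4.00e-02 -8.03e+01] tcp [0.4563 0.1111 0.2031] yaw 81.3 F [ 0.   0.2 -0.8] gap 0.0128 j [ 0.07  0.12 -0.27  1.18 -0.    1.79]
t 4.45 shift [-13.67   3.99  -0.19] turn [-9.00e-02 -1.00e-02 -4.87e+01] tcp [0.4563 0.1111 0.2031] yaw 81.3 F [ 0.   0.2 -0.8] gap 0.0128 j [ 0.07  0.12 -0.27  1.18 -0.    1.79]
```

send_rows(series=[-25.6,9.5,-0.2,0,0,-80.3,0,-25.6,9.5,-0.2,0,0,-80.3,0,-25.6,9.5,-0.2,0,0,-80.3,0,-25.6,9.5,-0.2,0,0,-80.3,0,-25.6,9.5,-0.2,0,0,-80.3,0,-25.6,9.5,-0.2,0,0,-80.3,0,-25.6,9.5,-0.2,0,0,-80.3,0,-25.6,9.5,-0.2,0,0,-80.3,0,-25.6,9.5,-0.2,0,0,-80.3,0,-25.6,9.5,-0.2,0,0,-80.3,0])

```text
clock: 5.28
tcp_pos: [0.5112, -0.1578, 0.2048]
orientation: [-0.001, 0.278, 0.961, 0.0]
wrist_force: [-0.4, 0.1, -1.7]
finger_gap: 0.0128
```

```bash
python3 - <<'E'
from h import *
goto([.511,-.1563,.205],161.6)
E
```

```text
t 5.28 shift [ 0.1   0.12 -0.02] turn [ -0.    -0.1  -13.84] tcp [ 0.5112 -0.1578  0.2048] yaw 147.76 F [-0.4  0.1 -1.7] gap 0.0128 j [-0.45  0.25 -0.11  1.22 -0.    0.11]
```

send_rows(series=[0,0.1,0,0,0,-7,0,0,0.1,1,0,0,-13.8,0,0,0.1,2.5,0,0,-13.8,0,0,0.1,2.5,0,0,-13.8,0,0,0.1,2.5,0,0,-13.8,0,0,0.1,2.5,0,0,-13.8,0])

```text
clock: 5.78
tcp_pos: [0.512, -0.1555, 0.1809]
orientation: [-0.0, 0.161, 0.987, 0.0]
wrist_force: [0.5, -0.5, -0.7]
finger_gap: 0.0132
```

```bash
cat > look.py <<'E'
from h import *
import sys
def look(n):
    goto([.511,-.1563,.155],161.6)
    ci=camera_info("wrist");im=read_camera("wrist");m=masks(im);cv2.imwrite(f"pics/{n}.png",im)
    for k in("red","green"):
        for b in blobs(m[k],[0,0,512,384],3):
            p=onplane(ci,b[1],.1,1)[0]
            if np.hypot(p[0]-.511,p[1]+.156)<.075: print("wrist",k,b[1].round(1),b[2],p.round(4))
    T={}
    z=get_state()["tcp_pos"][2]-.055
    for c in("top","side"):
        cc=camera_info(c);i2=read_camera(c);mm=masks(i2);cv2.imwrite(f"pics/{n}_{c}.png",i2)
    v=np.vstack([cv2.resize(im[60:384,90:420],(612,600))]);cv2.imwrite(f"pics/{n}b.png",v)
look(sys.argv[1])
E
python3 look.py w3; python3 -c "
import cv2
i=cv2.imread('pics/w3_side.png');cv2.imwrite('pics/w3_sideb.png',cv2.resize(i[170:330,150:330],None,fx=3.5,fy=3.5,interpolation=cv2.INTER_CUBIC))"
```

```text
t 5.78 shift [ 0.06 -0.11  2.59] turn [-0.   -0.03 -0.17] tcp [ 0.512  -0.1555  0.1809] yaw 161.43 F [ 0.5 -0.5 -0.7] gap 0.0132 j [-0.44  0.26 -0.16  1.16 -0.   -0.12]
wrist red [254.3 132.3] 49 [ 0.4571 -0.1374  0.1   ]
wrist green [182.9 205.9] 37 [ 0.4933 -0.2101  0.1   ]
wrist green [326.  205.4] 39 [ 0.5294 -0.1011  0.1   ]
```

View pics/w3b.png

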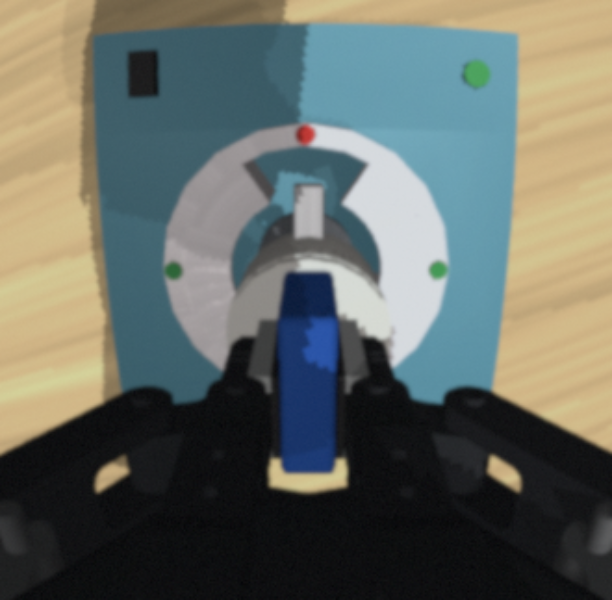

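View pics/w3_sideb.png

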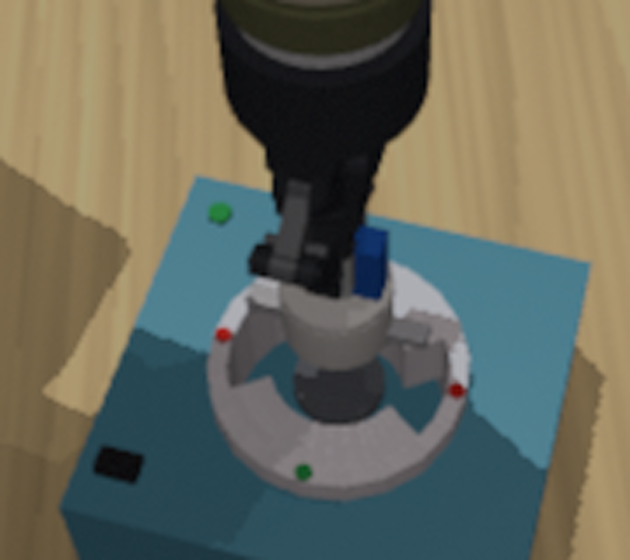

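Pictures 6 and 7: the lug at (308,210) lies in the notch below the red dot (305,133), and the filter hangs straight over the bore. The wrist green dots give the centre as (0.5114, -0.1556), which agrees with the top and side views. Lowering.

send_rows(series=[0.1,0,1.5,0,0,-0.2,0,0.1,0,3,0,0,-0.2,0,0.1,0,4,0,0,-0.2,0,0.1,0,4,0,0,-0.2,0,0.1,0,4,0,0,-0.2,0])

```text
clock: 6.35
tcp_pos: [0.5109, -0.1551, 0.1407]
orientation: [-0.0, 0.159, 0.987, 0.0]
wrist_force: [0.7, -0.4, -0.6]
finger_gap: 0.0131
```

send_rows(series=[0,0,0.6,0,0,0,0,0,0,1.2,0,0,0,0,0,0,1.8,0,0,0,0,0,0,1.8,0,0,0,0,0,0,1.8,0,0,0,0])

```text
clock: 6.77
tcp_pos: [0.5123, -0.1557, 0.1244]
orientation: [0.002, 0.159, 0.987, -0.0]
wrist_force: [-1.7, 1.8, 9.1]
finger_gap: 0.013
```

send_rows(series=[0,0,0.25,0,0,0,0,0,0,0.25,0,0,5,0,0,0,0.25,0,0,10,0,0,0,0.25,0,0,15,0,0,0,0.25,0,0,20,0,0,0,0.25,0,0,25,0,0,0,0.25,0,0,30,0,0,0,0.25,0,0,35,0,0,0,0.25,0,0,40,0,0,0,0.25,0,0,45,0])

```text
clock: 7.6
tcp_pos: [0.5134, -0.1567, 0.123]
orientation: [0.003, 0.527, 0.85, -0.0]
wrist_force: [-0.6, -0.8, 9.8]
finger_gap: 0.0131
```

```bash
python3 - <<'E'
from h import *
goto([.5112,-.1557,.122],71.6); print(get_state()["ft_torque"])
E
```

```text
t 7.6 shift [ 0.19 -0.16  0.1 ] turn [ 0.32  0.24 44.85] tcp [ 0.5134 -0.1567  0.123 ] yaw 116.45 F [-0.6 -0.8  9.8] gap 0.0131 j [-0.45  0.29 -0.26  1.02 -0.    0.66]
[-0.25776609  0.26838725  0.015845  ]
```

send_rows(series=[0,0,0,0,0,5,0,0,0,0,0,0,10,0,0.1,-0.1,0,0,0,15,0,0.1,-0.1,0,0,0,20,0,0.1,-0.1,0,0,0,25,0,0.1,-0.1,0,0,0,30,0,0.1,-0.1,0,0,0,35,0,0.1,-0.1,0,0,0,40,0,0.1,-0.1,0,0,0,45,0,0.1,-0.1,0,0,0,45,0])

```text
clock: 8.43
tcp_pos: [0.512, -0.1562, 0.1229]
orientation: [0.003, 0.812, 0.584, 0.001]
wrist_force: [0.2, 0.2, 10.5]
finger_gap: 0.0129
```

```bash
python3 - <<'E'
from h import *
goto([.5112,-.1557,.122],71.6); print(get_state()["ft_torque"])
ci=camera_info("wrist");im=read_camera("wrist")
cv2.imwrite("pics/w4.png",cv2.resize(im[60:384,90:420],(612,600)))
E
```

```text
t 8.43 shift [ 0.02 -0.1   0.09] turn [ 0.37  0.09 -0.12] tcp [ 0.512  -0.1562  0.1229] yaw 71.48 F [ 0.2  0.2 10.5] gap 0.0129 j [-0.45  0.29 -0.26  1.01 -0.    1.45]
[-0.15513129  0.18352078 -0.04719122]
```

View pics/w4.png

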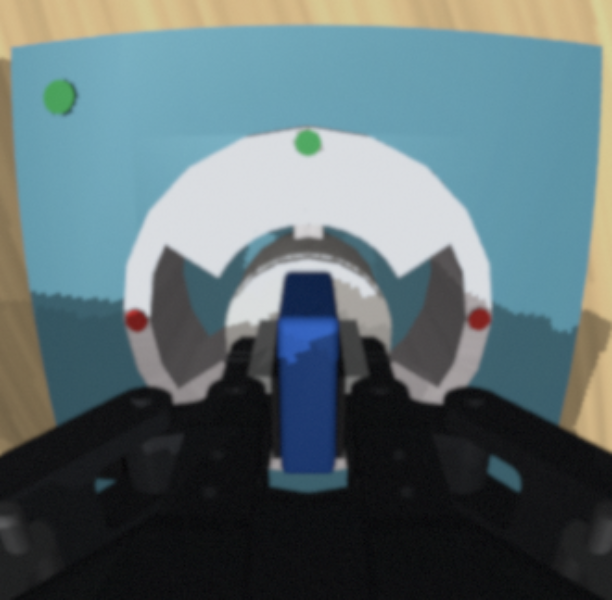

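Picture 8: the bar and lug line up with the green dot (308,142) and the red dots lie to the sides, so the turn is complete. I'll ease up, then release.

send_rows(series=[0,0,-0.3,0,0,0,0,0,0,-0.6,0,0,0,0,0,0,-0.9,0,0,0,0,0,0,-0.9,0,0,0,0])

```text
clock: 8.82
tcp_pos: [0.512, -0.1561, 0.1319]
orientation: [0.003, 0.811, 0.586, 0.001]
wrist_force: [-0.3, -1.5, 5.5]
finger_gap: 0.0129
```

send_rows(series=[0,0,0,0,0,0,0.6,0,0,0,0,0,0,0.6,0,0,0,0,0,0,0.6,0,0,0,0,0,0,0.6,0,0,0,0,0,0,0.6,0,0,0,0,0,0,0.6])

```text
clock: 9.32
tcp_pos: [0.5096, -0.1546, 0.129]
orientation: [-0.0, 0.811, 0.586, -0.0]
wrist_force: [0.3, 0.2, 0.2]
finger_gap: 0.0515
```

Released with no force left on the wrist. I'll retreat up and clear.

send_rows(series=[0,0,-2,0,0,0,0.6,0,0,-4,0,0,0,0.6,0,0,-7,0,0,0,0.6,0,0,-11,0,0,0,0.6,-4,0,-13,0,0,0,0.6,-8,0,-13,0,0,0,0.6,-12,0,-13,0,0,0,0.6,-16,0,-13,0,0,0,0.6,-16,0,-13,0,0,0,0.6,-16,0,-13,0,0,0,0.6])

```text
clock: 10.15
tcp_pos: [0.4586, -0.3086, 0.2588]
orientation: [-0.0, 0.812, 0.584, -0.0]
wrist_force: [0.2, 1.0, -0.7]
finger_gap: 0.0513
```

```bash
python3 - <<'E'
from h import *
goto([.5112,-.1557,.3],71.6)
ci=camera_info("wrist");im=read_camera("wrist");V=[]
for c,i,z in(("wrist",im,1),("top",read_camera("top"),0),("side",read_camera("side"),0)):
    cc=ci if z else camera_info(c)
    cv2.imwrite(f"pics/e_{c}.png",i)
    uv=project(cc,[[.511,-.156,.143]],z)[0]
    bb=blobs(masks(i)["bar"],[0,0,512,384],30)
    if not bb: print(c,"none");continue
    b=min(bb,key=lambda b:np.hypot(*(b[1]-uv)))
    print(c,uv.round(1),b[1].round(1),b[2])
    for h in(.073,.078,.084):
        x,q=fitbar([(cc,b[0],bool(z))],[.511,-.156,np.radians(72)],h);print(h,x.round(4),np.degrees(x[2]).round(1),round(q,3))
a=cv2.resize(cv2.imread("pics/e_top.png")[120:320,130:440],(620,400));s=cv2.imread("pics/e_side.png")[60:330,130:340]
s=cv2.resize(s,None,fx=1.9,fy=1.9)
w=np.zeros((600,800,3),np.uint8);a=cv2.resize(a,(400,258));w[:258,:400]=a;w[:s.shape[0],400:400+s.shape[1]]=s[:600,:400];w[300:600,:400]=cv2.resize(im,(400,300));cv2.imwrite("pics/end.png",w)
E
```

```text
t 10.15 shift [16.17  0.12 -4.12] turn [-0.03 -0.02 -0.14] tcp [ 0.4586 -0.3086  0.2588] yaw 71.46 F [ 0.2  1.  -0.7] gap 0.0513 j [-0.74  0.26  0.05  1.35  0.    1.16]
wrist [258.8  15.2] [259.   19.3] 589
0.073 [ 0.512  -0.1518  1.2495] 71.6 0.852
0.078 [ 0.5121 -0.1531  1.2507] 71.7 0.836
0.084 [ 0.5106 -0.1544  1.2514] 71.7 0.815
top [364.2 208.6] [365.  208.3] 226
0.073 [ 0.5119 -0.1563  1.3735] 78.7 0.703
0.078 [ 0.5111 -0.1568  1.3647] 78.2 0.693
0.084 [ 0.5106 -0.1543  1.3824] 79.2 0.685
side [245.5 259.4] [245.6 259.8] 342
0.073 [ 0.5112 -0.1529  1.3506] 77.4 0.836
0.078 [ 0.5111 -0.157   1.3513] 77.4 0.826
0.084 [ 0.5114 -0.1594  1.3603] 77.9 0.813
```

View pics/end.png

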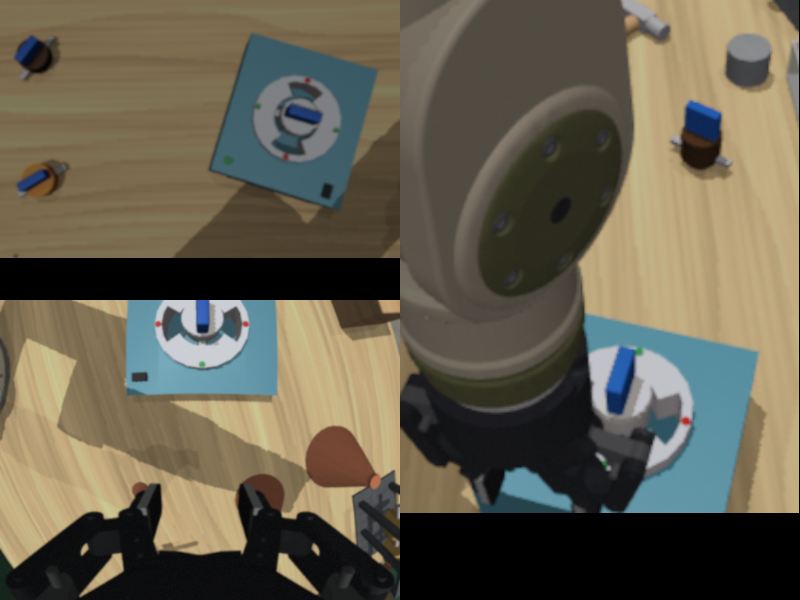

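Picture 9: the filter stands upright in the socket with its bar between the green dots (top inset (303,115), wrist inset (202,317)). The brown and orange filters are where they were, and the gripper is clear. Handing in.

```bash
python3 -c "
from workcell import *
print(hand_in())"
```

```text
the job is handed in; nothing more can be done
None
```

I fitted the white filter into the extractor's socket and handed the job in at about 10.3 s. I set the lugs in the notches, pushed to about 31 mm below the collar's top against roughly 10 N, turned it 90° clockwise, let it rise and released it. The brown and orange filters were not touched.

**Rotation:** the last wrist picture puts the bar at 71.7°, 90° from the notches. The poorer top and side fits read 77–79°, or 82–84° of turn. All are inside the 75–100° lock range.

**Height:** the camera fits could not separate the 22 mm locked height from the 27 mm unlocked one, and leaned slightly towards 27. I relied on the arm's reading instead: just before release the held filter had risen to about 22–23 mm below the collar, which only the lock allows.

**State at hand-in:** the filter stood upright and the gripper was clear of it, with only sensor noise on the wrist force.

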